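# Load the long-path cell into the photometer

### The arm

A 6-joint arm with a two-finger parallel gripper is mounted at the origin on the work surface. World frame = base frame: x ahead of the robot, y to its left, z up, the work surface at z = 0. Lengths are in m, angles in rad, forces in N, time in s.
With the tool pointing down it reaches from about 0.325 to 0.85 m from the base axis. Payload 15.5 kg.
Tool frame: the origin (TCP) lies on the centre line of the jaws, within the pads' length; the fingertips stand 22 mm ahead of it and the grasp point (between the pads) lies 3 mm ahead of it; z points along the fingers, y is the line along which they close (so a half turn about z gives the same grasp; the last joint's range is limited). The gripper opens to 91 mm and grips with 3 to 60 N. Pads are 32 mm wide; open, the fingers measure 118 mm over their backs; the gripper's body (76 mm by 178 mm) begins 60 mm behind the grasp point.
Start: joints at [-1.383, 0.494, 1.345, -0, 1.302, -0.096], TCP at [0.175, -0.6, 0.236] pointing down, gripper open.
Joint ranges: [-2.91, 2.91], [-0.82, 2.16], [0.22, 2.67], [-1.22, 4.37], [0.12, 2.79], [-3.08, 3.08]. Speed limits (rad/s): [1.89, 1.89, 2.57, 3.01, 3.01, 3.01].

### API

Orientations are given as [roll, pitch, yaw] about the fixed x, y, z axes, in that order (R = Rz(yaw) Ry(pitch) Rx(roll)).
In Python, from bench import get_obs, grab_frame, get_calibration, job gives the robot as it stands.
- The arm moves only by the shell command python3 -m pendant 'ROWS' [FORCE]. ROWS is JSON, one flat list of numbers, 7 for each row, row after row: the opening in per cent of the stroke, from 0 (shut) to 100 (fully open), then the shift along the world's x, y, z in cm, then the turn, a rotation vector about the world's x, y, z in rad. In form: [gripper, x, y, z, ax, ay, az, gripper, x, y, z, ax, ay, az, ...]. A call has 1 to 20 rows; each row shifts and turns the commanded pose from where the row before left it; what a row does not reach is not made up. A row lasts 1/10 s, in which the tool goes at most 50 mm and 8.59 degrees, less where a joint would pass 70% of its speed; a pose out of reach is approached as far as the arm can. A call with a gripper value outside its range is refused whole. The fingers move at their own pace and stop on an object; FORCE is the grip in N (left out, the last holds). Time passes only in rows, so rows that do not move let the fingers close. It gives the time, the measured TCP pose, the force, the opening and the grip force at its end, in the units of the state.
- get_obs(): the state, without advancing time (a new reading comes with each control period).
- grab_frame(name): name is "side" or "top"; returns the picture (384x512x3 uint8, red, green, blue); there is no depth.
- get_calibration(name): a dict with "fovy" (degrees; the focal length in pixels is half the picture's height over the tangent of half this angle, whatever the lens; pixels are square), "cx", "cy" (the principal point, pixels), "rvec" (rotation vector, rad) and "tvec" (3), from world to camera coordinates, as OpenCV has them. Camera axes: x right, y down, z forward; pixel columns grow to the right and rows downward; lengths in m; the calibration is good to about 2 mm. A picture is of the moment at which its call begins. get_calibration takes no time and is no camera call.
- job.finish_job(): hands the job in; it is judged then, once.
The state is a dict: "clock": time; "q": joint angles; "qvel": joint speeds; "effort": joint torques, N m; "tcp_pos": TCP position; "orientation": TCP orientation; "ft_force": force on the tool from outside, world axes, zero at the start; "ft_torque": the same for the moment, N m; "gripper_width": finger opening in m; "grasp_force": force on a finger pad.
Only numpy, scipy, OpenCV 4.12 (cv2) and the standard library are available. Lean on these libraries where they do the work, as an engineer would, in place of code of your own. Each camera call takes 0.05 s, during which the arm holds its last target. There are 200 camera calls.

### The job

Take the long glass cell from the grey rack and gently lay it, filling neck up, in the V-groove of the photometer's open sample well; then gently slide it along the groove, under the steel bridge, until its end touches the steel end stop. Let go and slide the well's cover fully shut. Leave the short cell and everything else on the bench where it stands.

Things in the scene. Friction and masses are not known exactly. Their poses are not given: they have to be found in the camera images.
- long_cell: The cell to load: closed glass cylinder, 24 mm diameter, 110 mm long, flat ends, about 90 g, with flush 7 mm white end sleeves. Origin at mid-length on its axis; y along the barrel, z out through the filling neck at mid-length (12 mm wide, 16 mm white stopper, top 28 mm from the axis). Either end may face the stop. It starts neck up in one of the rack's two places, axis 40 mm above the bench.
- short_cell: The cell to leave alone, in the rack's other place: same diameter, neck, heights, origin and axes as the long cell, but 60 mm long.
- rack: Fixed grey cell rack. Base plate 160 (x) x 84 (y) x 10 mm, origin at the centre of its underside. The two cells lie parallel to its y at x = -45 and +45 mm, each on two small V-blocks 20 mm wide, slimmer than the barrel, so that fingers can reach down beside it to the plate, 30 mm below the cell's axis.
- photometer: Fixed white instrument, origin on the bench below it: 310 mm in x (-155 to 155), 350 mm in y (-185 to 165), flat deck 80 mm above the bench. y runs along the V-groove from the end stop to the lamp end; x points to where the cover is parked; z up. Guide strips for the cover stand 8 mm above the deck at y = -123 and +123 mm.
- well (a point): Centre of the mouth of the sample well sunk in the deck, at deck height; axes as the photometer's. The well is 130 mm wide (x), 220 mm long (y), 57 mm deep, with black walls. Along its middle, in y, runs an aluminium V-block with a 90 degree groove, 20 mm wide (slimmer than the cell). A cell in it has its axis 32 mm below this point, 25 mm above the floor and 7 mm above the V-block's edges.
- stop (a point): Centre of the face of the steel end stop, a 60 mm wide upright plate across the -y end of the groove, at the height of the axis of a cell lying in the groove; axes as the photometer's. With the long cell home, its middle is 55 mm along +y from here, x = z = 0. From here to the well's lamp wall the open length is 214 mm. Sliding the cell takes about 1 N.
- bridge (a point): Middle of the steel bridge (fixed hold-down strap) over the groove, on the axis of a cell in the groove, 20 mm along +y from the stop. The strap is 12 mm wide in y (14 to 26 mm from the stop) and 35 mm across, top 17.5 mm above the axis, inside 2.5 mm clear of the barrel above and beside it. The cell must be laid beyond it and slid under it; the neck stays outside.
- cover (a joint): Sliding cover of the well, in m: 0 fully shut against its end, 0.16 fully open; starts at 0.145 to 0.16. It slides along the photometer's x (shutting moves it to -x), about 2 N of friction, and stays where it is left. Grey plate 145 mm (x) by 236 mm (y), top 91 mm above the bench; it passes 5 mm over the stopper of a cell in the groove.
- cover_handle (a point): Middle of the finger bar at the middle of the cover: a black upright ridge, 14 mm thick (x), 70 mm long (y), standing from 91 to 110 mm above the bench; this point is 101 mm above the bench and moves with the cover. Axes as the photometer's.
- beaker_large: Glass beaker, 86 mm across, 115 mm tall; origin at the centre of its underside. A bystander.
- beaker_small: Glass beaker, 52 mm across, 60 mm tall; origin at the centre of its underside. A bystander.
- wash_bottle: White plastic bottle, 64 mm across, 170 mm tall; origin at the centre of its underside. A bystander.
- weigh_dish: Shallow round aluminium weighing dish, 64 mm across, 16 mm tall; origin at the centre of its underside. A bystander.
- filter_cup: Cream plastic filter funnel standing on its narrow end, 68 mm across at the rim, 75 mm tall; origin at the centre of its underside. A bystander.
- stopper: Grey rubber stopper, 34 mm across, 28 mm tall; origin at the centre of its underside. A bystander.
Things that resemble listed ones, but are neither listed nor needed, are in the scene too. What is shaped like the rack but red is not meant.

How it is judged:
By the outcome, as a careful person would: the job done as asked, in the order asked, and still so for the second after the job is handed in, with the robot touching nothing.
It also fails if it takes over 59 s, if anything falls off the work surface, if the arm or the gripper's body presses on something with over 40 N, if the wrist force passes 120 N, or if a joint passes its speed limit or range.

## Working session

There is one attempt and no reset: what is moved stays moved. The work goes in short steps, Python scripts to look and compute and a shell command to move; the robot and the scene stay as the last step left them, time stands still between calls to the robot, and variables do not carry over. Pictures are saved under pics/ and viewed, at most 10 in all, crops included, and the job is handed in when it is done.

```bash
mkdir -p pics; python3 - <<'E'
from bench import *
import cv2
o=get_obs();print(o)
for n in("top","side"):
    f=grab_frame(n);print(n,get_calibration(n));cv2.imwrite(f"pics/{n}0.png",cv2.resize(f[:,:,::-1],(800,600),interpolation=cv2.INTER_CUBIC))
    cv2.imwrite(f"pics/{n}0raw.png",f[:,:,::-1])
E
```

```text
{'clock': 0.0, 'q': array([-1.38250628e+00,  4.94157313e-01,  1.34612827e+00, -2.49876130e-05,
        1.30245741e+00, -9.54811533e-02]), 'qvel': array([ 0.0009232 ,  0.00174633,  0.00104053,  0.00230858, -0.00061149,
       -0.001144  ]), 'effort': array([ 2.18761299e-03, -8.78811264e+01, -3.81860268e+01,  7.06098368e-02,
        5.33815159e-02, -6.39274072e-05]), 'tcp_pos': array([ 0.17492923, -0.59966764,  0.23535529]), 'orientation': array([-3.14044525e+00, -8.56932993e-05,  2.83777794e-01]), 'ft_force': array([-0.53783486, -0.12939159, -0.5010388 ]), 'ft_torque': array([-0.00479351, -0.00493728, -0.01083354]), 'grasp_force': 0.0, 'gripper_width': 0.09131480557423732}
top {'fovy': 44.983193975058015, 'cx': 258.1010929570121, 'cy': 196.34848244599897, 'rvec': array([ 2.04348157, -2.17759545,  0.22810184]), 'tvec': array([0.10584099, 0.48392326, 1.59492771])}
side {'fovy': 46.67724033017027, 'cx': 261.01221748804545, 'cy': 192.87961539983323, 'rvec': array([ 0.41643202, -2.80636755,  1.05890378]), 'tvec': array([0.5010679 , 0.09753471, 1.69554084])}
```

View pics/top0.png

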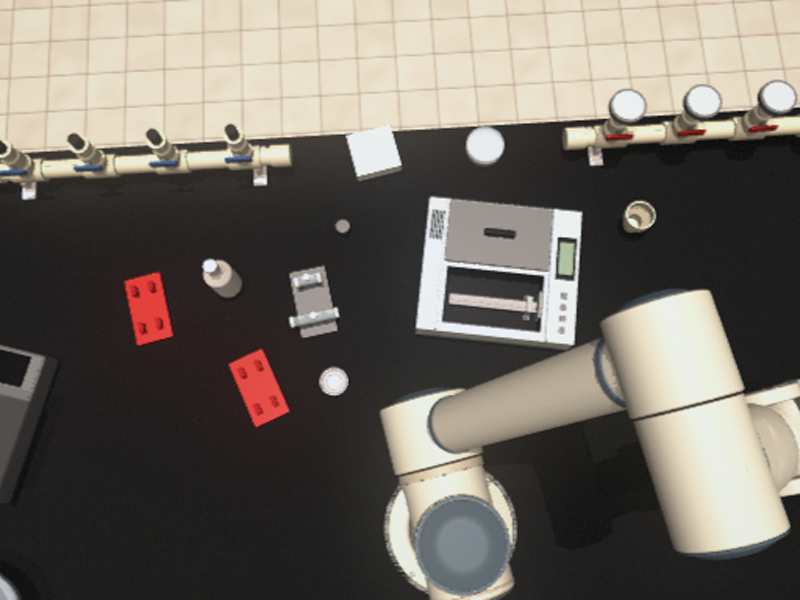

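View pics/side0.png

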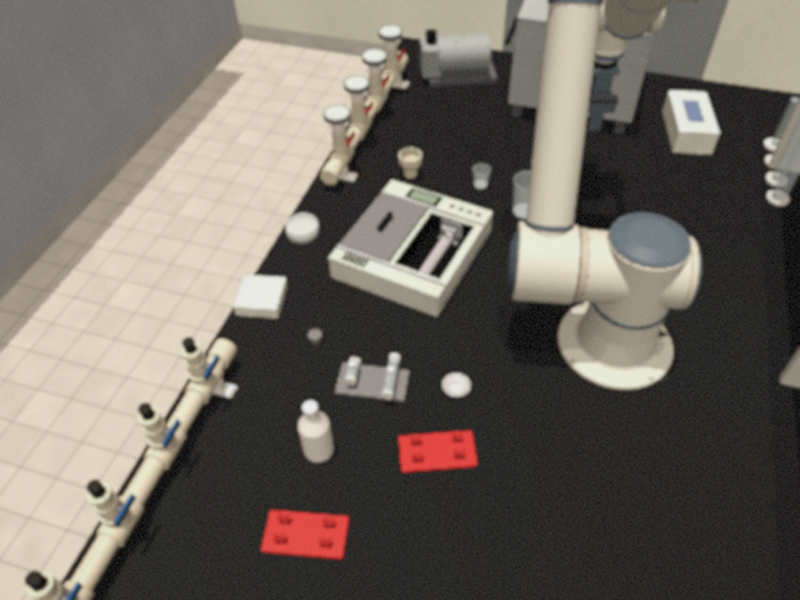

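The top view shows the grey rack at (313,300) in the 800 px picture, with the long cell at the near end (315,317). The photometer is at (500,270) with its stop and bridge at the right end (540,305) and its cover parked up. Next I'll take enlarged crops.

```bash
python3 - <<'E'
import cv2,numpy as np
f=cv2.imread("pics/top0raw.png")
a=cv2.resize(f[165:221,174:230],None,fx=6,fy=6,interpolation=cv2.INTER_CUBIC)
b=cv2.resize(f[120:228,262:378],None,fx=4,fy=4,interpolation=cv2.INTER_CUBIC)
c=np.zeros((432,800,3),np.uint8);c[:336,:336]=a;c[:,336:336+464]=b
cv2.imwrite("pics/crop1.png",c)
E
cat > h.py <<'E'
import numpy as np,cv2
from bench import *
def ray(n,u,v,z):
    c=get_calibration(n);R=cv2.Rodrigues(c["rvec"])[0];t=c["tvec"]
    f=192/np.tan(np.radians(c["fovy"]/2))
    d=R.T@np.array([(u-c["cx"])/f,(v-c["cy"])/f,1]);o=-R.T@t
    return o+d*(z-o[2])/d[2]
def proj(n,p):
    c=get_calibration(n);R=cv2.Rodrigues(c["rvec"])[0]
    f=192/np.tan(np.radians(c["fovy"]/2));q=R@np.array(p)+c["tvec"]
    return f*q[0]/q[2]+c["cx"],f*q[1]/q[2]+c["cy"]
E
```

```text
(no output)
```

View pics/crop1.png

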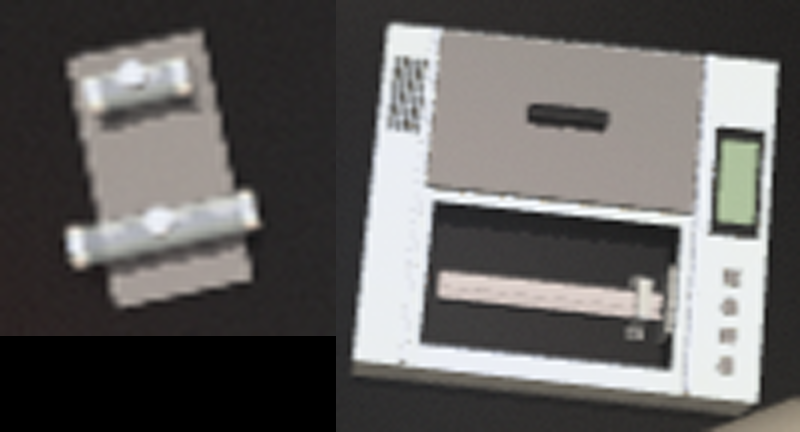

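The crop shows the long cell's ends at (75,247) and (253,210), with its stopper at (161,220). The deck corners are (388,24), (778,62), (757,402) and (353,361). The handle runs (528,113)–(608,121), the V-block starts at (437,285), and the stop is at about (667,300).

```bash
python3 - <<'E'
from h import *
A=lambda u,v:(174+(u+.5)/6-.5,165+(v+.5)/6-.5)
B=lambda u,v:(262+(u-336+.5)/4-.5,120+(v+.5)/4-.5)
np.set_printoptions(precision=4,suppress=True)
e1=ray("top",*A(75,247),.045);e2=ray("top",*A(253,210),.045);st=ray("top",*A(161,220),.068)
d=e1-e2;print("cell",e1,e2,np.linalg.norm(d),(e1+e2)/2,"stopper",st,"yaw of y axis",np.degrees(np.arctan2(d[1],d[0])))
C=[ray("top",*B(*p),.08)[:2] for p in[(388,24),(778,62),(757,402),(353,361)]]
L=np.array([(.155,.165),(.155,-.185),(-.155,-.185),(-.155,.165)])
m=L.mean(0);P=np.array(C);U,S,V=np.linalg.svd((L-m).T@(P-P.mean(0)));R=(U@V).T
t=P.mean(0)-R@m;yaw=np.arctan2(R[1,0],R[0,0])
print("phot",t,np.degrees(yaw),"res mm",(P-(L@R.T+t))*1000)
loc=lambda p:R.T@(p[:2]-t)
print("handle",[loc(ray("top",*B(*p),.108)) for p in[(528,113),(608,121)]])
print("vblock lamp end",loc(ray("top",*B(437,285),.041)),"right",loc(ray("top",*B(662,305),.041)))
print("stop top?",loc(ray("top",*B(668,300),.05)),"bridge",loc(ray("top",*B(642,298),.0655)))
print("well mouth",[loc(ray("top",*B(*p),.08)) for p in[(436,198),(684,222),(672,369),(420,345)]])
for nm,u,v,z in[("cup",410,158,.07),("bsmall",482,170,.06),("blarge_l",513,190,.1)]:print(nm,ray("side",u*.64,v*.64,z))
for nm,u,v,z in[("cup",639,216,.075),("dish",334,381,.016),("stopper",343,226,.028),("bottle",211,266,.17)]:print(nm,ray("top",u*.64,v*.64,z))
E
```

```text
cell [0.4733 0.3322 0.045 ] [0.4889 0.2261 0.045 ] 0.10728850285377851 [0.4811 0.2791 0.045 ] stopper [0.4815 0.2781 0.068 ] yaw of y axis 98.37452539498838
phot [ 0.5596 -0.1377] -9.656893851877431 res mm [[-0.0379  0.3103]
 [ 0.2645 -1.0454]
 [ 0.2354  0.3576]
 [-0.462   0.3775]]
handle [array([0.075 , 0.0352]), array([ 0.075, -0.035])]
vblock lamp end [-0.0716  0.0977] right [-0.0689 -0.1038]
stop top? [-0.0659 -0.1073] bridge [-0.0701 -0.0819]
well mouth [array([-0.0023,  0.1073]), array([-0.0014, -0.1118]), array([-0.1336, -0.1099]), array([-0.1354,  0.1089])]
cup [ 0.6606 -0.4684  0.07  ]
bsmall [ 0.4445 -0.4858  0.06  ]
blarge_l [ 0.3335 -0.3727  0.1   ]
cup [ 0.6631 -0.4791  0.075 ]
dish [0.3352 0.2426 0.016 ]
stopper [0.6986 0.2045 0.028 ]
bottle [0.5792 0.4798 0.17  ]
```

The layout fits the given sizes: cell 107 mm long, deck residuals about 1 mm, handle 70 mm long. I'm moving above the long cell.

```bash
python3 -m pendant '[60,2.2,4.3,0,0,0,0.0717, 60,2.2,4.3,0,0,0,0.0717, 60,2.2,4.3,0,0,0,0.0717, 60,2.2,4.3,0,0,0,0.0717, 60,2.2,4.3,0,0,0,0.0717, 60,2.2,4.3,0,0,0,0.0717, 60,2.2,4.3,0,0,0,0.0717, 60,2.2,4.3,0,0,0,0.0717, 60,2.2,4.3,0,0,0,0.0717, 60,2.2,4.3,0,0,0,0.0717, 60,0.8,4.4,0,0,0,0.0717, 60,0.8,4.4,0,0,0,0.0717, 60,0.8,4.4,0,0,0,0.0717, 60,0.8,4.4,0,0,0,0.0717, 60,0.8,4.4,0,0,0,0.0717, 60,0.8,4.4,0,0,0,0.0717, 60,0.8,4.4,0,0,0,0.0717, 60,0.8,4.4,0,0,0,0.0717, 60,0.8,4.4,0,0,0,0.0717, 60,0.8,4.4,0,0,0,0.0717]' 8; python3 -m pendant '[60,0,0,0,0,0,0]'
```

```text
clock: 2.1
tcp_pos: [0.4748, 0.272, 0.2357]
orientation: [-3.141, 0.0, 1.721]
ft_force: [1.7, -1.4, -0.0]
gripper_width: 0.0546
grasp_force: 0.0
clock: 2.2
tcp_pos: [0.4755, 0.2745, 0.2355]
orientation: [3.141, -0.001, 1.724]
ft_force: [-0.4, -0.9, 0.4]
gripper_width: 0.0549
grasp_force: 0.0
```

```bash
python3 -m pendant '[60,0.6,0.4,-3.5,0,0,-0.006, 60,0,0,-3.5,0,0,0, 60,0,0,-3.5,0,0,0, 60,0,0,-3.5,0,0,0, 60,0,0,-3.0,0,0,0, 60,0,0,-1.5,0,0,0, 60,0,0,-0.5,0,0,0, 60,0,0,0,0,0,0, 60,0,0,0,0,0,0]' 8; python3 - <<'E'
from h import *
f=grab_frame("side");u,v=map(int,proj("side",(.48,.28,.04)));print(u,v)
a=cv2.resize(f[v-45:v+45,u-60:u+60,::-1],(800,600),interpolation=cv2.INTER_CUBIC);cv2.imwrite("pics/grasp.png",a)
E
```

```text
clock: 3.1
tcp_pos: [0.4815, 0.2741, 0.0467]
orientation: [3.141, -0.0, 1.712]
ft_force: [0.5, 0.4, -0.2]
gripper_width: 0.0547
grasp_force: 0.0
249 240
```

View pics/grasp.png

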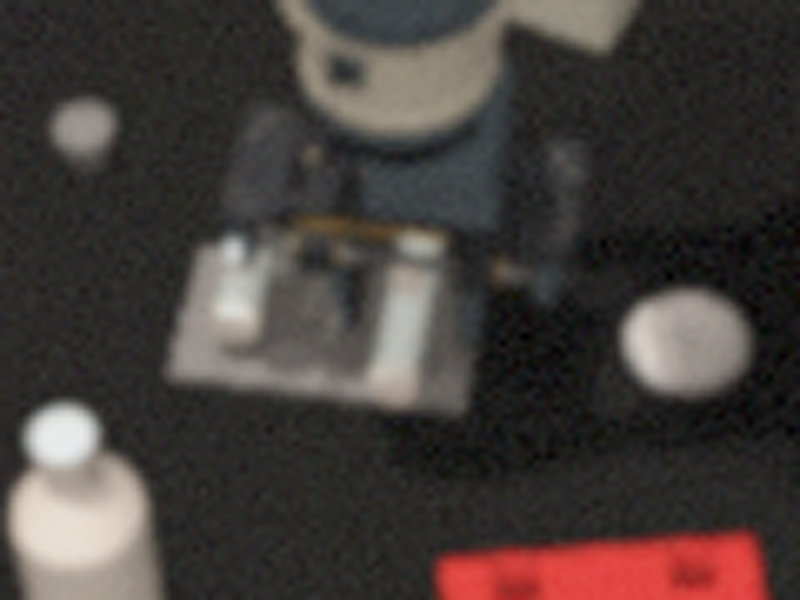

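The crop shows the two fingers either side of the long cell, finger backs at about (345,290) and (480,290), with the cell's end at (395,385). I'm shifting 4 mm along the barrel and closing.

```bash
python3 -m pendant '[60,-0.06,0.4,-0.15,0,0,0.004, 45,0,0,0,0,0,0, 38,0,0,0,0,0,0, 32,0,0,0,0,0,0, 29,0,0,0,0,0,0, 27,0,0,0,0,0,0, 25,0,0,0,0,0,0, 20,0,0,0,0,0,0, 15,0,0,0,0,0,0, 15,0,0,0,0,0,0, 15,0,0,0,0,0,0]' 8
```

```text
clock: 4.25
tcp_pos: [0.4814, 0.2782, 0.0447]
orientation: [3.14, -0.0, 1.716]
ft_force: [4.9, -0.6, 3.1]
gripper_width: 0.0238
grasp_force: 8.0
```

```bash
python3 -m pendant '[15,0,0,0.4,0,0,0, 15,0,0,1,0,0,0, 15,0,0,2,0,0,0, 15,0,0,3.5,0,0,0, 15,0,0,3.5,0,0,0, 15,0,0,3,0,0,0, 15,0,0,2,0,0,0]' 10; python3 -m pendant '[15,0.05,-1.5,0,0,0,-0.02, 15,0.08,-3.2,0,0,0,-0.0262, 15,0.08,-3.6,0,0,0,-0.0262, 15,0.08,-3.6,0,0,0,-0.0262, 15,0.08,-3.6,0,0,0,-0.0262, 15,0.08,-3.6,0,0,0,-0.0262, 15,0.08,-3.6,0,0,0,-0.0262, 15,0.08,-3.6,0,0,0,-0.0262, 15,0.08,-3.6,0,0,0,-0.0262, 15,0.08,-3.6,0,0,0,-0.0262, 15,0.08,-3.2,0,0,0,-0.0262, 15,0.08,-2.5,0,0,0,-0.0262, 15,0.05,-1.2,0,0,0,-0.006, 15,0,0,0,0,0,0, 15,0,0,0,0,0,0]'; python3 - <<'E'
from h import *
o=get_obs();print(o["tcp_pos"],o["orientation"],o["ft_force"])
f=grab_frame("side");g=grab_frame("top");np.save("s1.npy",f);u,v=map(int,proj("side",(.49,-.126,.1)));print(u,v)
a=f[v-48:v+48,u-64:u+64,::-1];u,v=map(int,proj("top",(.5,-.126,.1)));print(u,v)
b=g[v-56:v+40,u-64:u+64,::-1]
cv2.imwrite("pics/carry.png",cv2.resize(np.vstack([a,]),(800,600),interpolation=cv2.INTER_CUBIC))
cv2.imwrite("pics/carrytop.png",cv2.resize(b,(800,600),interpolation=cv2.INTER_CUBIC))
E
```

```text
clock: 4.95
tcp_pos: [0.4801, 0.278, 0.201]
orientation: [3.141, -0.0, 1.716]
ft_force: [0.1, 0.2, -0.4]
gripper_width: 0.0239
grasp_force: 10.0
clock: 6.45
tcp_pos: [0.4895, -0.1253, 0.198]
orientation: [-3.14, -0.001, 1.402]
ft_force: [-1.0, 0.3, -0.7]
gripper_width: 0.0236
grasp_force: 10.0
[ 0.48953514 -0.12534071  0.19801455] [-3.14034607e+00 -5.52604743e-04  1.40157597e+00] [-0.97932957  0.27644211 -0.72121155]
278 152
315 186
```

View pics/carry.png

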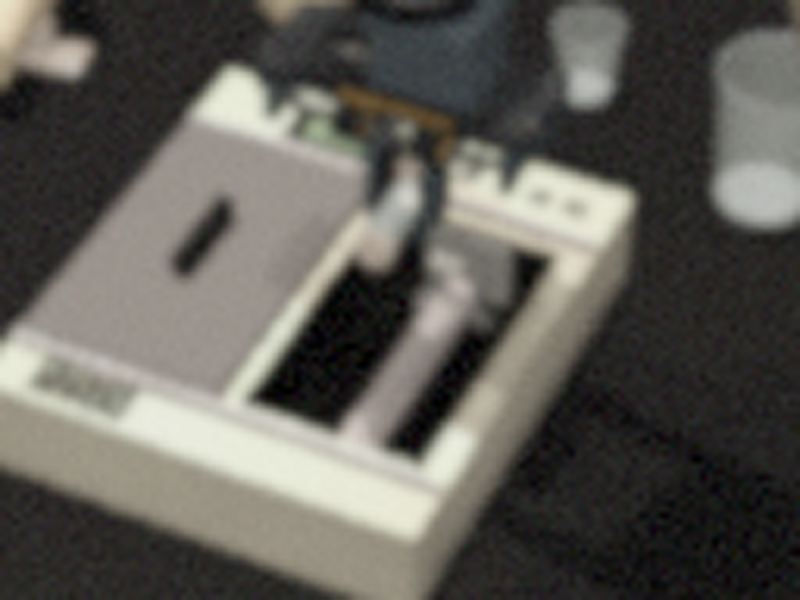

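The crop shows the cell held neck up between the fingers, its near end at (378,250). Below it are the V-block, from its lamp end at (364,425) to the bridge at about (450,275), and the stop plate at (490,260). I'm cross-checking the groove from this view.

```bash
python3 - <<'E'
from h import *
np.set_printoptions(precision=4,suppress=True)
f=np.load("s1.npy")
y=np.radians(-9.657);R=np.array([[np.cos(y),-np.sin(y)],[np.sin(y),np.cos(y)]]);t=np.array([.5596,-.1377])
S=lambda u,v:(214+(u+.5)/6.25-.5,104+(v+.5)/6.25-.5)
def L(p,z):
    w=ray("side",*S(*p),z);return R.T@(w[:2]-t)
for n,p,z in[("Vlamp L",(345,425),.041),("Vlamp R",(384,440),.041),("mid L",(405,325),.041),("mid R",(445,345),.041),("bridge top near-L",(428,258),.0655),("bridge",(450,275),.0655),("well nearL",(250,398),.08),("well nearR",(425,460),.08),("cover edge",(228,398),.091),("handle",(205,235),.109),("cell end near",(378,248),.193)]:print(n,L(p,z))
P=lambda lx,ly,z:tuple((np.array(proj("side",(*(R@[lx,ly]+t),z)))-[214,104])*6.25+3)
im=cv2.imread("pics/carry.png")
for lx,ly,z,c in[(-.0695,-.1055,.048,(0,0,255)),(-.0695,.1085,.041,(0,255,0)),(-.0795,.1,.041,(0,255,0)),(-.0595,.1,.041,(0,255,0)),(-.0595,-.05,.041,(0,255,0)),(-.0795,-.05,.041,(0,255,0)),(-.0695-.0175,-.0855+.006,.0655,(255,0,0)),(-.0695+.0175,-.0855+.006,.0655,(255,0,0)),(-.0695-.0175,-.0855-.006,.0655,(255,0,0)),(-.0695+.0175,-.0855-.006,.0655,(255,0,0)),
 (-.0695-.065,.109,.08,(255,0,255)),(-.0695+.065,.109,.08,(255,0,255)),(-.0695-.065,-.111,.08,(255,0,255)),(-.0695+.065,-.111,.08,(255,0,255)),(-.0695+.03,-.1055,.048,(0,0,255)),(-.0695-.03,-.1055,.048,(0,0,255)),(.155,.165,.08,(255,255,0)),(-.155,.165,.08,(255,255,0)),(-.155,-.185,.08,(255,255,0)),(.155,-.185,.08,(255,255,0))]:
    q=P(lx,ly,z);cv2.circle(im,(int(q[0]),int(q[1])),4,c,-1)
cv2.imwrite("pics/ov.png",im)
E
```

```text
Vlamp L [-0.0599  0.0626]
Vlamp R [-0.0885  0.0636]
mid L [-0.055  -0.0393]
mid R [-0.0871 -0.0337]
bridge top near-L [-0.0516 -0.0818]
bridge [-0.0719 -0.073 ]
well nearL [-0.0116  0.1019]
well nearR [-0.1345  0.1019]
cover edge [-0.0044  0.1176]
handle [0.0705 0.0064]
cell end near [-0.0762  0.0515]
```

View pics/ov.png

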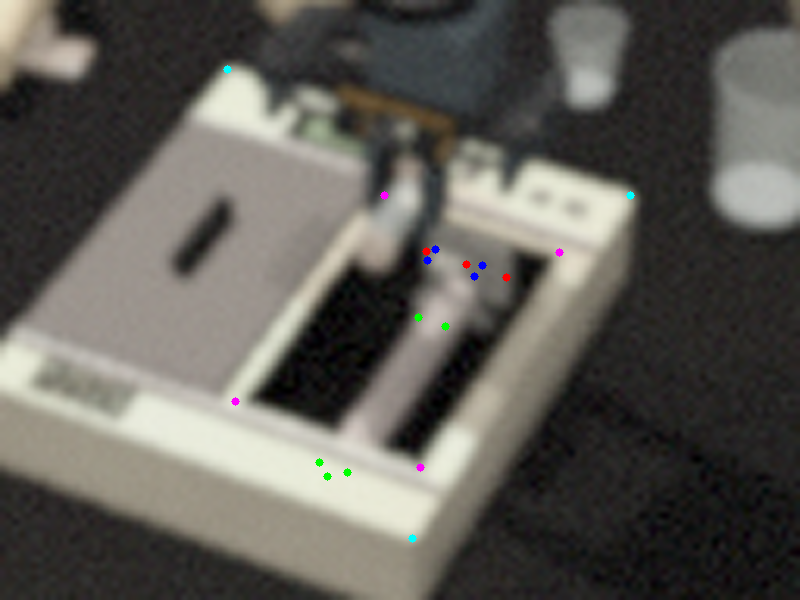

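View pics/carrytop.png

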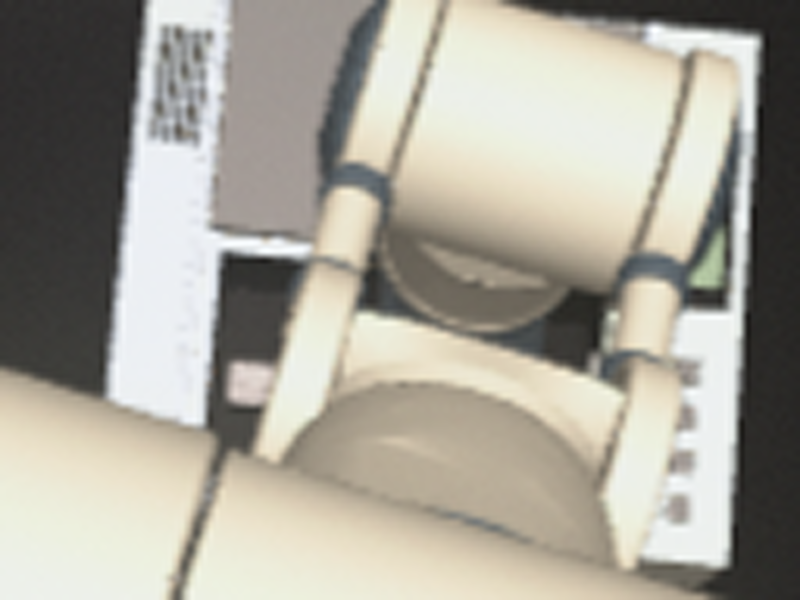

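The overlay agrees with the instrument: deck corners (cyan), well mouth (magenta) and bridge (blue) fall within a few pixels. The top view shows the arm hiding the well except the V-block's lamp end at (250,380). I'm lowering to about 1 cm above the groove.

```bash
python3 -m pendant '[15,0.05,-0.03,-2,0,0,0, 15,0.06,-0.04,-3.5,0,0,0, 15,0,0,-3.5,0,0,0, 15,0,0,-2.5,0,0,0, 15,0,0,-1.2,0,0,0, 15,0,0,-0.8,0,0,0, 15,0,0,0,0,0,0, 15,0,0,0,0,0,0]' 10; python3 - <<'E'
from h import *
y=np.radians(-9.657);R=np.array([[np.cos(y),-np.sin(y)],[np.sin(y),np.cos(y)]]);t=np.array([.5596,-.1377])
print(R.T@(get_obs()["tcp_pos"][:2]-t))
f=grab_frame("side");cv2.imwrite("pics/low.png",cv2.resize(f[115:187,230:326,::-1],(800,600),interpolation=cv2.INTER_CUBIC))
E
```

```text
clock: 7.35
tcp_pos: [0.4919, -0.1267, 0.0643]
orientation: [3.14, 0.0, 1.402]
ft_force: [-0.0, 0.8, -1.6]
gripper_width: 0.0238
grasp_force: 10.0
[-0.06862337 -0.00052101]
```

View pics/low.png

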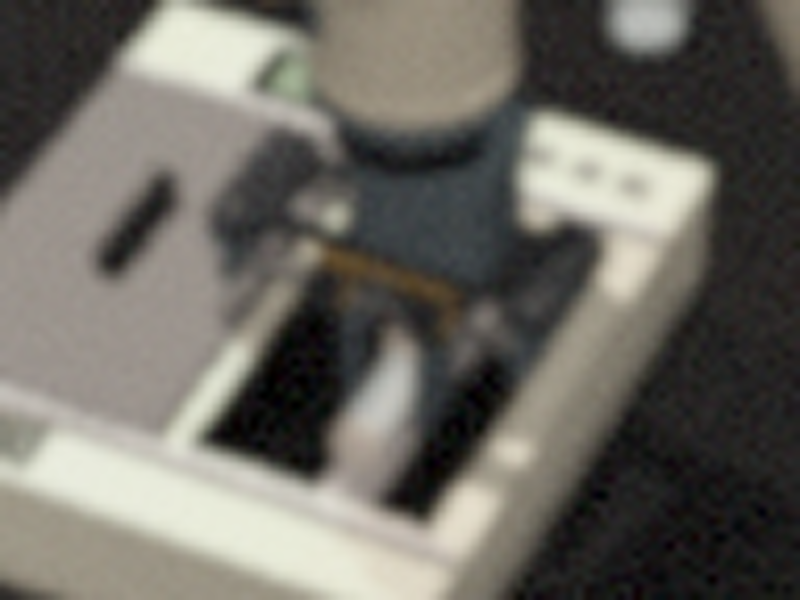

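The crop shows the cell just over the groove, its near end at (365,440), with the V-block continuing below it at (358,485). I'm laying it down slowly.

```bash
python3 -m pendant '[15,-0.1,0.02,-0.4,0,0,0, 15,0,0,-0.3,0,0,0, 15,0,0,-0.2,0,0,0, 15,0,0,-0.1,0,0,0, 15,0,0,0,0,0,0]' 6; python3 -m pendant '[15,0,0,-0.05,0,0,0, 15,0,0,-0.05,0,0,0, 15,0,0,0,0,0,0]';python3 -c "
from h import *;o=get_obs();print(o['tcp_pos'],o['ft_force'],o['ft_torque'])"
```

```text
clock: 7.9
tcp_pos: [0.491, -0.1268, 0.0535]
orientation: [3.14, 0.0, 1.402]
ft_force: [5.5, -0.8, 1.5]
gripper_width: 0.0238
grasp_force: 6.0
clock: 8.2
tcp_pos: [0.4912, -0.1269, 0.0527]
orientation: [3.14, 0.0, 1.402]
ft_force: [5.9, -2.2, 3.1]
gripper_width: 0.0237
grasp_force: 6.0
[ 0.49115629 -0.1268654   0.05272744] [ 5.94939475 -2.20016093  3.14334599] [-0.20965924 -1.06229117  0.01271609]
```

```bash
python3 -m pendant '[15,0.1,-0.02,0,0,0,0, 15,0,0,0,0,0,0, 15,0,0,0,0,0,0]';python3 -m pendant '[15,0.07,-0.01,0,0,0,0, 15,0,0,0,0,0,0, 15,0,0,0,0,0,0]'
```

```text
clock: 8.5
tcp_pos: [0.4914, -0.1268, 0.0525]
orientation: [3.141, 0.0, 1.402]
ft_force: [2.7, -2.2, 4.4]
gripper_width: 0.0241
grasp_force: 6.0
clock: 8.8
tcp_pos: [0.4916, -0.1267, 0.0523]
orientation: [-3.141, -0.0, 1.402]
ft_force: [0.0, -2.5, 5.2]
gripper_width: 0.0237
grasp_force: 6.0
```

```bash
python3 -m pendant '[28,0,0,0,0,0,0, 32,0,0,0,0,0,0, 36,0,0,0,0,0,0, 40,0,0,0,0,0,0, 40,0,0,0,0,0,0]'; python3 -m pendant '[34,0,0,0,0,0,0, 30,0,0,0,0,0,0, 28,0,0,0,0,0,0, 26,0,0,0,0,0,0, 24,0,0,0,0,0,0, 20,0,0,0,0,0,0, 20,0,0,0,0,0,0]' 4
```

```text
clock: 9.3
tcp_pos: [0.4919, -0.1268, 0.0523]
orientation: [-3.141, -0.0, 1.402]
ft_force: [-0.4, -0.8, 1.0]
gripper_width: 0.0366
grasp_force: 0.0
clock: 10.0
tcp_pos: [0.4916, -0.1267, 0.0523]
orientation: [-3.141, -0.0, 1.402]
ft_force: [-3.3, -0.5, 0.5]
gripper_width: 0.0237
grasp_force: 4.0
```

```bash
python3 -m pendant '[20,-0.05,-0.1,0,0,0,0, 20,-0.03,-0.2,0,0,0,0, 20,-0.05,-0.3,0,0,0,0, 20,-0.05,-0.3,0,0,0,0, 20,-0.05,-0.3,0,0,0,0, 20,-0.05,-0.3,0,0,0,0, 20,0,0,0,0,0,0]' 4; python3 -m pendant '[20,-0.05,-0.3,0,0,0,0, 20,-0.05,-0.3,0,0,0,0, 20,-0.05,-0.3,0,0,0,0, 20,-0.05,-0.3,0,0,0,0, 20,-0.05,-0.3,0,0,0,0, 20,-0.05,-0.3,0,0,0,0, 20,0,0,0,0,0,0]'
```

```text
clock: 10.7
tcp_pos: [0.4891, -0.1423, 0.0524]
orientation: [-3.142, 0.0, 1.401]
ft_force: [-4.2, -1.9, 2.7]
gripper_width: 0.0238
grasp_force: 4.0
clock: 11.4
tcp_pos: [0.486, -0.1603, 0.0524]
orientation: [-3.141, 0.0, 1.401]
ft_force: [-4.9, -1.2, 1.5]
gripper_width: 0.0241
grasp_force: 4.0
```

```bash
python3 -m pendant '[20,-0.1,-0.1,0,0,0,0, 20,-0.05,-0.2,0,0,0,0, 20,-0.04,-0.2,0,0,0,0, 20,-0.04,-0.2,0,0,0,0, 20,-0.04,-0.2,0,0,0,0, 20,0,0,0,0,0,0]' 4; python3 -m pendant '[20,-0.02,-0.1,0,0,0,0, 20,-0.02,-0.1,0,0,0,0, 20,0,0,0,0,0,0]';python3 -m pendant '[20,-0.02,-0.1,0,0,0,0, 20,-0.02,-0.1,0,0,0,0, 20,0,0,0,0,0,0]'
```

```text
clock: 12.0
tcp_pos: [0.484, -0.1693, 0.0526]
orientation: [3.14, 0.0, 1.401]
ft_force: [2.4, -2.6, 1.1]
gripper_width: 0.0237
grasp_force: 4.0
clock: 12.3
tcp_pos: [0.4837, -0.171, 0.0526]
orientation: [3.14, 0.0, 1.402]
ft_force: [3.3, 2.4, 2.2]
gripper_width: 0.0239
grasp_force: 4.0
clock: 12.6
tcp_pos: [0.4833, -0.1729, 0.0526]
orientation: [3.14, 0.0, 1.402]
ft_force: [4.0, 2.0, 2.8]
gripper_width: 0.0242
grasp_force: 4.0
```

```bash
python3 -m pendant '[20,0.04,-0.1,0,0,0,0, 20,-0.02,-0.1,0,0,0,0, 20,0,0,0,0,0,0]';python3 -m pendant '[20,-0.02,-0.1,0,0,0,0, 20,-0.02,-0.1,0,0,0,0, 20,0,0,0,0,0,0]'
```

```text
clock: 12.9
tcp_pos: [0.4831, -0.1749, 0.0525]
orientation: [3.141, 0.0, 1.402]
ft_force: [2.9, 1.8, 2.5]
gripper_width: 0.0238
grasp_force: 4.0
clock: 13.2
tcp_pos: [0.4827, -0.1768, 0.0524]
orientation: [3.141, -0.0, 1.401]
ft_force: [5.6, 3.2, 0.2]
gripper_width: 0.0238
grasp_force: 4.0
```

```bash
python3 -m pendant '[20,0.06,-0.1,0,0,0,0, 20,-0.02,-0.1,0,0,0,0, 20,0,0,0,0,0,0]';python3 -m pendant '[20,-0.02,-0.1,0,0,0,0, 20,-0.02,-0.1,0,0,0,0, 20,0,0,0,0,0,0]'
python3 - <<'E'
from h import *
f=grab_frame("side");cv2.imwrite("pics/slid.png",cv2.resize(f[115:187,230:326,::-1],(800,600),interpolation=cv2.INTER_CUBIC))
o=get_obs();print(o["ft_force"])
E
```

```text
clock: 13.5
tcp_pos: [0.4825, -0.1785, 0.0522]
orientation: [-3.141, -0.001, 1.401]
ft_force: [2.1, 4.3, 0.5]
gripper_width: 0.0237
grasp_force: 4.0
clock: 13.8
tcp_pos: [0.4821, -0.1805, 0.0522]
orientation: [-3.141, -0.001, 1.401]
ft_force: [2.9, 3.8, -0.0]
gripper_width: 0.0236
grasp_force: 4.0
[3.68174848 3.40564333 0.391736  ]
```

View pics/slid.png

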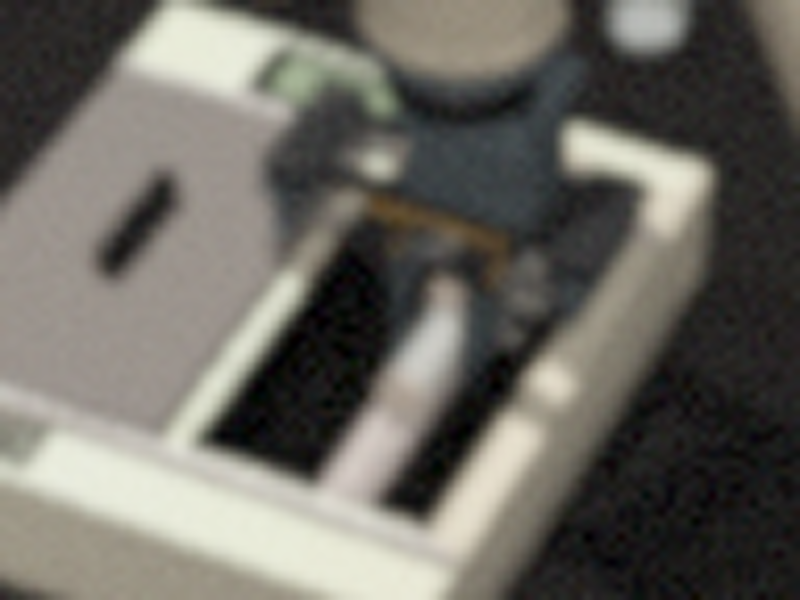

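The crop shows the cell's near end at (405,400), past the bridge side, with the groove clear behind it. The force along y has risen to about 4 N, which suggests it is at the stop. I'm checking the position and giving a slightly firmer push.

```bash
python3 - <<'E'
from h import *
y=np.radians(-9.657);R=np.array([[np.cos(y),-np.sin(y)],[np.sin(y),np.cos(y)]]);t=np.array([.5596,-.1377])
for p in[(403,405),(400,400),(408,385)]:
    for z in(.048,.058):print(p,z,R.T@(ray("side",230+(p[0]+.5)/8.333-.5,115+(p[1]+.5)/8.333-.5,z)[:2]-t))
print(R.T@(get_obs()["tcp_pos"][:2]-t))
E
python3 -m pendant '[20,0,0,0,0,0,0, 20,0.03,-0.05,0,0,0,0, 20,-0.01,-0.05,0,0,0,0, 20,0,0,0,0,0,0]' 6
python3 -m pendant '[20,-0.01,-0.05,0,0,0,0, 20,-0.01,-0.05,0,0,0,0, 20,0,0,0,0,0,0]' 6
```

```text
(403, 405) 0.048 [-0.07542816  0.00879552]
(403, 405) 0.058 [-0.07956159  0.0180007 ]
(400, 400) 0.048 [-0.07260191  0.00628343]
(400, 400) 0.058 [-0.07675721  0.01550805]
(408, 385) 0.048 [-0.07164465 -0.00501539]
(408, 385) 0.058 [-0.07580735  0.00429667]
[-0.06919751 -0.05515796]
clock: 14.25
tcp_pos: [0.4821, -0.181, 0.0522]
orientation: [-3.14, -0.001, 1.401]
ft_force: [4.3, 7.9, 1.2]
gripper_width: 0.0238
grasp_force: 6.0
clock: 14.55
tcp_pos: [0.4819, -0.182, 0.0521]
orientation: [-3.14, -0.001, 1.401]
ft_force: [3.4, 8.9, -0.0]
gripper_width: 0.0236
grasp_force: 6.0
```

The firmer push met resistance (8–9 N against a 6 N grip), so the cell is against the stop. I'm letting go, lifting clear, and going over the cover handle.

```bash
python3 -m pendant '[27,0,0,0,0,0,0, 29,0,0,0,0,0,0, 32,0,0,0,0,0,0, 36,0,0,0,0,0,0, 40,0,0,0,0,0,0, 40,0,0,0,0,0,0]'; python3 -m pendant '[40,0,0,0.5,0,0,0, 40,0,0,1.5,0,0,0, 40,0,0,2.5,0,0,0, 40,0,0,3,0,0,0, 40,0,0,3.3,0,0,0, 45,3,0.6,0,0,0,0, 50,3.1,0.6,0,0,0,0, 50,3.1,0.6,0,0,0,0, 50,3.1,0.6,0,0,0,0, 50,2.8,0.6,0,0,0,0, 50,0,0.1,0,0,0,0, 50,0,0,0,0,0,0]'
python3 - <<'E'
from h import *
y=np.radians(-9.657);R=np.array([[np.cos(y),-np.sin(y)],[np.sin(y),np.cos(y)]]);t=np.array([.5596,-.1377])
print(R.T@(get_obs()["tcp_pos"][:2]-t))
f=grab_frame("side");cv2.imwrite("pics/home.png",cv2.resize(f[107:188,230:338,::-1],(800,600),interpolation=cv2.INTER_CUBIC))
E
```

```text
clock: 15.15
tcp_pos: [0.4825, -0.1828, 0.0524]
orientation: [-3.142, 0.0, 1.402]
ft_force: [-0.4, 0.2, -0.5]
gripper_width: 0.0365
grasp_force: 0.0
clock: 16.35
tcp_pos: [0.6334, -0.1514, 0.1603]
orientation: [-3.141, -0.0, 1.402]
ft_force: [-0.7, -0.2, -0.2]
gripper_width: 0.0457
grasp_force: 0.0
[ 0.07503162 -0.00116708]
```

View pics/home.png

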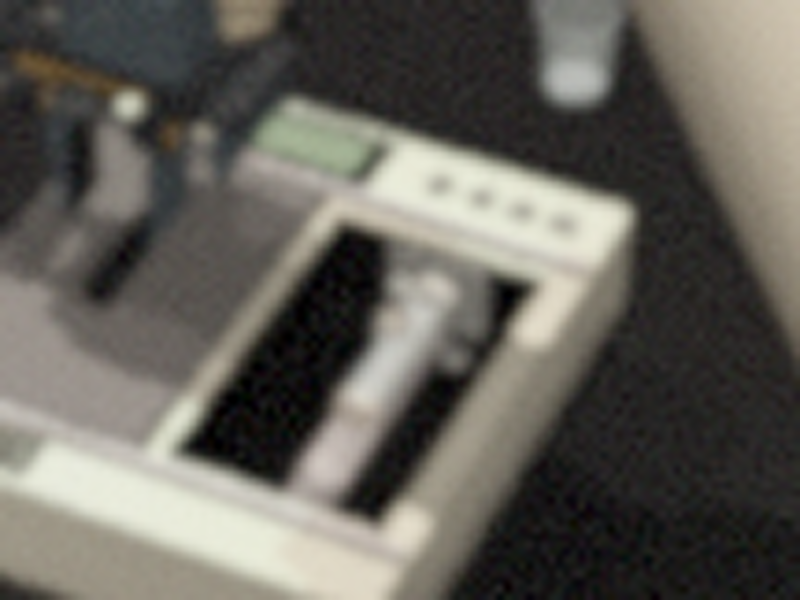

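The crop shows the cell in the groove under the bridge, near end at (355,410) and a white blob at (440,285). I'm projecting the expected points to confirm it is neck up and home.

```bash
python3 - <<'E'
from h import *
y=np.radians(-9.657);R=np.array([[np.cos(y),-np.sin(y)],[np.sin(y),np.cos(y)]]);t=np.array([.5596,-.1377])
s=800/108
for n,lx,ly,z in[("stopper top",-.0695,-.0505,.076),("end near axis",-.0695,.0045,.048),("end top",-.0695,.0045,.06),("bridge top",-.0695,-.0855,.0655),("bridge L bottom",-.052,-.0795,.041),("bridge R bottom",-.087,-.0795,.041),("stop",-.0695,-.1055,.06),("cell mid top",-.0695,-.0505,.06)]:
    u,v=proj("side",(*(R@[lx,ly]+t),z));print(n,round((u-230+.5)*s),round((v-107+.5)*s))
E
```

```text
stopper top 395 314
end near axis 352 412
end top 353 396
bridge top 421 290
bridge L bottom 387 318
bridge R bottom 443 337
stop 435 275
cell mid top 395 335
```

```bash
python3 - <<'E'
from h import *
y=np.radians(-9.657);R=np.array([[np.cos(y),-np.sin(y)],[np.sin(y),np.cos(y)]]);t=np.array([.5596,-.1377])
for n,h in(("side",7),("top",9)):
    f=grab_frame(n);u,v=proj(n,(*(R@[-.0695,-.0505]+t),.076));ui,vi=round(u),round(v)
    print(n,u,v,f"centre col/row = {h}");print(f[vi-h:vi+h+1,ui-h:ui+h+1].mean(2).astype(int))
E
```

```text
side 282.8703909906584 148.86549455076832 centre col/row = 7
[[ 16   0   5  18  16  48  82 103 111 113 114 118 121 126 129]
 [ 11  12  27  12  17  46  84 112 122 118 124 135 143 139 125]
 [ 17   7  12   6  18  57 103 138 150 147 151 167 178 166 146]
 [ 15  14  22  10  21  60 112 151 163 165 168 181 190 189 174]
 [ 17  30  13   3  20  51 102 141 159 166 170 176 185 188 180]
 [ 25  24  24  13  38  65 100 129 152 170 176 175 173 174 166]
 [ 20  23  11  21  49  96 125 141 162 181 188 186 177 164 147]
 [ 17  25  28  36  80 126 152 161 171 186 197 193 176 155 128]
 [  8  11  24  39  96 139 166 176 178 187 195 189 172 143 113]
 [ 14  20  23  52  98 142 171 174 178 186 187 176 158 131 103]
 [  5   9  24  54 111 146 173 179 184 186 180 164 145 120  95]
 [  8  16  35  67 120 165 186 190 190 183 172 150 129 114  96]
 [  0  17  53  99 147 181 194 196 191 175 155 135 112 106 102]
 [ 18  39  87 137 173 194 202 195 182 163 138 114  90  89 104]
 [ 30  71 125 165 189 199 200 188 171 146 124  90  66  67  86]]
top 329.676824013385 192.37908722689295 centre col/row = 9
[[238 237 237 237 236 236 237 236 
[... 805 characters left out ...]
 237 237 237 237 237 237 238 237 237 237 237
  238]
 [235 236 236 237 236 236 236 236 237 236 237 237 238 237 238 238 237 237
  237]
 [235 236 235 236 236 236 236 236 236 236 236 237 236 236 237 237 237 237
  238]
 [235 235 235 235 235 235 235 235 235 235 236 236 236 236 236 236 236 236
  237]
 [233 234 234 234 235 234 235 235 235 235 236 235 235 236 236 236 236 236
  236]
 [233 233 233 233 234 234 234 235 234 235 236 235 235 236 235 235 236 236
  236]
 [232 232 232 234 233 233 234 234 234 234 234 234 235 235 235 235 235 235
  235]
 [230 231 232 232 232 232 232 232 233 234 234 234 234 234 234 234 235 235
  235]
 [229 231 230 231 231 231 231 232 232 232 233 232 233 233 234 234 234 234
  234]]
```

The near end projects exactly where a cell at home should be. The stopper blob is at raw (283,149), the same as when it was gripped, so the cell is neck up. Now I'll grip the handle.

```bash
python3 -m pendant '[50,0,0,-2,0,0,0, 50,0,0,-1.5,0,0,0, 50,0,0,-0.8,0,0,0, 50,0,0,0,0,0,0, 35,0,0,0,0,0,0, 25,0,0,0,0,0,0, 18,0,0,0,0,0,0, 12,0,0,0,0,0,0, 8,0,0,0,0,0,0, 8,0,0,0,0,0,0, 8,0,0,0,0,0,0]' 10
```

```text
clock: 17.6
tcp_pos: [0.634, -0.1519, 0.118]
orientation: [3.14, 0.0, 1.402]
ft_force: [1.2, -0.2, 5.5]
gripper_width: 0.014
grasp_force: 10.0
```

```bash
python3 -m pendant '[8,-0.5,0.08,0,0,0,0, 8,-1,0.17,0,0,0,0, 8,-1.48,0.25,0,0,0,0, 8,-1.48,0.25,0,0,0,0, 8,-1.48,0.25,0,0,0,0, 8,-1.48,0.25,0,0,0,0, 8,-1.48,0.25,0,0,0,0, 8,-1.48,0.25,0,0,0,0, 8,-1,0.17,0,0,0,0, 8,-1,0.17,0,0,0,0, 8,-0.5,0.08,0,0,0,0, 8,0,0,0,0,0,0, 8,0,0,0,0,0,0]' 15
```

```text
clock: 18.9
tcp_pos: [0.5044, -0.1298, 0.1179]
orientation: [3.142, -0.0, 1.402]
ft_force: [-1.7, 3.1, 12.2]
gripper_width: 0.0137
grasp_force: 15.0
```

```bash
python3 -m pendant '[8,-0.4,0.07,0,0,0,0, 8,-0.3,0.05,0,0,0,0, 8,-0.3,0.05,0,0,0,0, 8,0,0,0,0,0,0]' 15; python3 -m pendant '[8,-0.2,0.03,0,0,0,0, 8,-0.2,0.03,0,0,0,0, 8,0,0,0,0,0,0]'; python3 -m pendant '[8,-0.2,0.03,0,0,0,0, 8,-0.2,0.03,0,0,0,0, 8,0,0,0,0,0,0]'
```

```text
clock: 19.3
tcp_pos: [0.4946, -0.1281, 0.1179]
orientation: [3.141, -0.0, 1.402]
ft_force: [-0.1, 4.7, 11.7]
gripper_width: 0.0137
grasp_force: 15.0
clock: 19.6
tcp_pos: [0.4908, -0.1274, 0.1179]
orientation: [3.141, -0.0, 1.401]
ft_force: [0.5, 4.0, 10.1]
gripper_width: 0.0137
grasp_force: 15.0
clock: 19.9
tcp_pos: [0.4889, -0.1272, 0.118]
orientation: [3.137, -0.0, 1.401]
ft_force: [13.2, 6.3, -2.5]
gripper_width: 0.0138
grasp_force: 15.0
```

The cover hit its end after 147 mm (13 N). I'll give one small firm push, let go and lift away.

```bash
python3 -m pendant '[8,-0.1,0.02,0,0,0,0, 8,0,0,0,0,0,0, 8,0,0,0,0,0,0]' 15; python3 -m pendant '[20,0,0,0,0,0,0, 25,0,0,0,0,0,0, 30,0,0,0,0,0,0, 40,0.2,0,0,0,0,0, 45,0,0,0.5,0,0,0, 45,0,0,2,0,0,0, 45,0,0,4,0,0,0, 45,0,0,4,0,0,0, 45,0,0,4,0,0,0, 45,-1,-3,0,0,0,0, 45,-1,-4,0,0,0,0, 45,-1,-4,0,0,0,0, 45,-1,-4,0,0,0,0, 45,-1,-4,0,0,0,0, 45,-1,-3,0,0,0,0, 45,0,0,0,0,0,0]'
python3 - <<'E'
from h import *
y=np.radians(-9.657);R=np.array([[np.cos(y),-np.sin(y)],[np.sin(y),np.cos(y)]]);t=np.array([.5596,-.1377])
f=grab_frame("side");cv2.imwrite("pics/end.png",f[:,:,::-1])
# handle: dark blob on the grey cover near its expected place
c=proj("side",(*(R@[-.0725,0]+t),.109));u,v=map(round,c);p=f[v-12:v+13,u-14:u+15].mean(2)
m=(p<80).astype(np.uint8);n,l,s,cc=cv2.connectedComponentsWithStats(m);print(c,[(s[i,4],cc[i]+[u-14,v-12]) for i in range(1,n)])
i=1+np.argmax(s[1:,4]);print("handle local",R.T@(ray("side",*(cc[i]+[u-14,v-12]),.105)[:2]-t))
E
```

```text
clock: 20.2
tcp_pos: [0.4888, -0.1272, 0.118]
orientation: [3.135, -0.0, 1.401]
ft_force: [18.5, 6.5, -6.6]
gripper_width: 0.0138
grasp_force: 15.0
clock: 21.8
tcp_pos: [0.4265, -0.3503, 0.2626]
orientation: [-3.142, 0.001, 1.398]
ft_force: [0.9, -0.2, 0.1]
gripper_width: 0.041
grasp_force: 0.0
(np.float64(278.4943617671321), np.float64(150.76509793380146)) [(np.int32(41), array([278.92682927, 152.73170732]))]
handle local [-0.07722167  0.00574734]
```

```bash
python3 -c "
from bench import job;print(job.finish_job())"
```

```text
the job is handed in; nothing more can be done
None
```

The long cell lies neck up in the groove against the end stop, the cover is slid fully shut, and the job is handed in at about 22 s; contact forces and pictures agree, but I never saw the stopper clearly after letting go.

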